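Load a bored block into the cam-lock fixture and lock it

TASK

Set the square bored block gently upright into the empty nest of the clamping fixture and let go of it while the lever is still open, then, with shut fingers and without gripping it, push the lever's upright handle post round its quarter turn to the end stop so that the cam shoves the block square and flush against the fence. At the stop lean on the handle with about 14 N for a moment so that it is firmly home, but never load it with more than 25 N; leave it locked, take the hand away and leave the other parts where they are.

Things in the scene. Friction and masses are not known exactly. Their poses are not given: they have to be found in the camera images.
- block: Workpiece: plain aluminium block, 40 x 40 mm in plan, 50 mm high, with a round 22 mm bore right through from top to bottom; 0.13 to 0.21 kg, lightly oiled. Origin at the centre of its underside, z up; x and y square to its side faces (a quarter turn makes no difference). Starts upright on the table among other aluminium parts.
- fixture: Fixed clamping fixture, origin on the table, z up. Dark steel plate 140 mm in x, y -85.5 to +49.5 mm, 15 mm thick. On it along y: cam and lever (axis at y = -45), the nest, a fence (inner face y = +23 mm, 90 mm long in x, 18 thick, top 45 mm above the table). Two low guides (top 25 mm above the table) flank the nest, inner faces at x = -26 and +26, outer -38 and +38 mm.
- nest (a point): Where the middle of the block's underside belongs when flush with the fence: fixture frame x 0, y +3, z 15 mm (top of the plate). Axes as the fixture's: +y to the fence, -y to the cam. Lever open, the gap from cam to fence is 47.5 to 50 mm, so the block can be set down 3.5 mm to the -y side of this point; the closing cam slides it up to the fence.
- lever (a joint): Lever angle about its upright axis, rad: 0 open (arm along fixture -y), growing anticlockwise seen from above, 1.571 at the rigid end stop (arm along fixture +x). Starts at 0 to 0.25. Drags under the push: some 3 N at the post at first, 5 to 6 N just before the stop; at the stop the force rises steeply. It stays where it is left.
- pivot (a point): Point on the lever's axis at the top of the base plate (fixture frame x = 0, y = -45 mm, z = 15 mm); axes as the fixture's.
- grip (a point): On the centre line of the lever's upright round black handle post (18 mm diameter, 48 to 98 mm above the table), 95 mm from the lever's axis and 75 mm above the table: push it at about this height, square to the arm. Its -y axis points outward along the arm, a steel bar 14 mm wide, top 48 mm above the table, over an eccentric steel cam disc (36 mm diameter, 17 to 37 mm above the table).
- collar: Bystander: aluminium ring collar, 46 mm diameter, 32 mm high, origin at the centre of its underside.
- bracket: Bystander: aluminium L-shaped bracket, 44 x 40 mm in plan, 44 mm high, origin at the centre of its underside.
- spigot: Bystander: stepped steel spigot, 48 mm foot, 55 mm high, standing near the fixture, origin at the centre of its underside.
- mallet: Bystander: hammer about 260 mm long lying beyond the work area.
- screwdriver: Bystander: screwdriver about 190 mm long lying on the right.
- jar: Bystander: closed grey jar, 60 mm diameter, 75 mm high, origin at the centre of its underside.

How it is judged:
On the way, in this order (a step that is already met when the one before it is completed fails the run):
1. the block stands released in the nest while the lever is still open (under 0.6 rad) (x of block in the frame of nest between -0.0085 and 0.0085 m and y of block in the frame of nest between -0.011 and 0.002 m and z of block in the frame of nest below 0.0025 m and angle between block's own z axis and vertical below 0.06 rad and contact force between the fingers and block below 0.1 N and value of joint lever below 0.6 rad), for 0.3 s.
2. the lever is at its end stop (within 0.03 rad) and its handle is pressed there with more than 8 N for 0.2 s (value of joint lever above 1.541 rad and contact force between the fingers and lever above 8 N), for 0.2 s.
At the end, for the whole second after the job is handed in: The lever rests within 0.04 rad of its end stop; the block stands upright (within 0.05 rad) on the fixture's plate in the nest, at rest, square to the fence within 0.07 rad, flush with the fence within 2 mm and within 8.5 mm of the nest's middle along the fence (value of joint lever above 1.531 rad and x of block in the frame of nest between -0.0085 and 0.0085 m and y of block in the frame of nest between -0.002 and 0.002 m and z of block in the frame of nest between -0.0025 and 0.0025 m and angle between block's own z axis and vertical below 0.05 rad and (angle between the x axis of block and the x axis of fixture, either way round below 0.07 rad or angle between the x axis of block and the y axis of fixture, either way round below 0.07 rad) and linear speed of block below 0.01 m/s); the robot touches nothing.
It fails at once if the handle is loaded with more than 25 N (contact force between any of the fingers, the arm and lever above 25 N).
It fails at once if the block is dropped or knocked: faster than 0.5 m/s while not held by the fingers (linear speed of block above 0.5 m/s and contact force between the fingers and block below 0.5 N).
It fails at once if another part is shifted by more than 30 mm (distance of any of collar, bracket, spigot, mallet, screwdriver, jar from where it was at the start of the episode above 0.03 m).
It also fails if it takes over 69 s, if anything falls off the work surface, if the arm or the gripper's body presses on something with over 40 N, if the wrist force passes 120 N, or if a joint passes its speed limit or range.

ROBOT

A 6-joint arm with a two-finger parallel gripper is mounted at the origin on the work surface. World frame = base frame: x ahead of the robot, y to its left, z up, the work surface at z = 0. Lengths are in m, angles in rad, forces in N, time in s.
With the tool pointing down it reaches from about 0.35 to 0.725 m from the base axis. Payload 6 kg.
Tool frame: the origin (TCP) lies midway between the tips of the shut fingers; the grasp point (between the pads) lies arm.grip_point_offset behind it (arm.grip_point_offset is the distance from the TCP to the grasp point, in m); z points along the fingers, y is the line along which they close (so a half turn about z gives the same grasp; the last joint's range is limited). The gripper opens to 85 mm and grips with 20 to 120 N. Pads are 22 mm wide; open, the fingers measure 114 mm over their backs; the gripper's body (76 mm by 85 mm) begins 54 mm behind the grasp point. The pads swing forward as they close: fully open they stand 13 mm farther back than shut.
Start: joints at [-1.003, 0.04, 0.085, 0, -1.615, -0.334], TCP at [0.139, -0.584, 0.231] pointing down, gripper open.
Joint ranges: [-2.56, 2.56], [-1.29, 2.01], [-1.08, 1.49], [-3.29, 1.98], [-2.81, -0.18], [-2.99, 2.99]. Speed limits (rad/s): [2.57, 2.57, 3.01, 3.14, 3.14, 3.14].

INTERFACE

Orientations are given as a rotation vector (axis times angle).
In Python, from station import arm gives the robot as it stands. Calls block until the motion is done:
- arm.goto(position, orientation): joint-space move of the TCP to a pose.
- arm.move_straight(position, velocity=0.15, attitude=None, f_stop=None): straight line of the TCP; attitude=None keeps the orientation; velocity is the mean speed in m/s. With f_stop (N) it stops when the force on the tool has changed by that much, and returns True; else False.
- arm.goto_joints(angles): joint-space move.
- arm.ungrasp() and arm.grasp(squeeze=None): open the fingers fully, or close them until they stop; squeeze is the grip in N (None keeps the last).
- arm.hold(seconds).
- arm.inverse_kinematics(position, orientation): joint angles nearest the present ones, or None.
- arm.state(): the state.
- arm.grab_frame(name): name is "side" or "top"; returns a dict with "frame" (400x640x3 uint8, red, green, blue), "z_map" (400x640 float32, m along the optical axis (not along the pixel's ray), 0 where there is no reading), "K" (3x3 intrinsics, pixels), "rvec" (rotation vector, rad) and "tvec" (3), from world to camera coordinates, as OpenCV has them. Camera axes: x right, y down, z forward; pixel columns grow to the right and rows downward; lengths in m; the calibration is good to about 2 mm. A picture is of the moment at which its call begins.
A pose or a line that the arm cannot do raises arm.Unreachable and nothing moves.
- arm.job_done(): hands the job in; it is judged then, once.
Trained networks look in a picture, given as the dict that the camera call returned (one of the last four; its "shot" number tells which), for a name from the list of things; names that differ only in an ending like _2 or _b are one class to them, and where a whole thing is asked for, a point or a joint stands for the part that bears it (a point fixed in the world has none). Each returns a list of dicts, best first, with "conf" (0 to 1); they miss things now and then, are a little off and sometimes report something else, mostly with a low value. They report only what shows in the picture. A call takes as long as a camera call.
- arm.find_in(picture, query): "bbox" ([left, top, width, height] in pixels, round what is visible of it).
The state is a dict: "clock": time; "joint_pos": joint angles; "qd": joint speeds; "joint_efforts": joint torques, N m; "eef_pos": TCP position; "orientation": TCP orientation; "wrist_force": force on the tool from outside, world axes, zero at the start; "moment": the same for the moment, N m; "grip_width": finger opening in m; "grip_force": force on a finger pad.
Only numpy, scipy, OpenCV 4.12 (cv2) and the standard library are available. Lean on these libraries where they do the work, as an engineer would, in place of code of your own. Each camera call takes 0.05 s, during which the arm holds its last target. There are 200 camera calls.

## Working session

There is one attempt and no reset: what is moved stays moved. The work goes in short steps, each a Python script; the robot and the scene stay as the last script left them, time stands still between calls to the robot, and variables do not carry over. Pictures are saved under pics/ and viewed, at most 10 in all, crops included, and the job is handed in when it is done.

```bash
mkdir -p pics; ls
cat > h.py <<'E'
import numpy as np, cv2
from station import arm
def cloud(p):
    z=p["z_map"]; v,u=np.mgrid[0:z.shape[0],0:z.shape[1]]; K=np.array(p["K"])
    c=np.stack([(u-K[0,2])/K[0,0]*z,(v-K[1,2])/K[1,1]*z,z],-1)
    R=cv2.Rodrigues(np.array(p["rvec"],float))[0]
    w=(c-np.array(p["tvec"]).ravel())@R
    w[z<=0]=np.nan
    return w
def save(p,n,crop=None,s=1):
    im=p["frame"][:,:,::-1]
    if crop: l,t,w,h=crop; im=im[t:t+h,l:l+w]
    cv2.imwrite("pics/"+n,cv2.resize(im,None,fx=s,fy=s,interpolation=cv2.INTER_CUBIC))
E
python3 - <<'E'
from h import *
np.set_printoptions(precision=4,suppress=True)
print(arm.grip_point_offset,arm.state())
for n in("top","side"):
    p=arm.grab_frame(n); save(p,n+"0.png"); w=cloud(p)
    np.savez(n+"0.npz",w=w,f=p["frame"],K=p["K"],r=p["rvec"],t=p["tvec"])
    for q in("block","fixture","lever","grip","collar","bracket","spigot","jar"):
        for d in arm.find_in(p,q)[:2]:
            l,t,a,b=map(int,d["bbox"]); 
            c=w[t+b//2,l+a//2] if 0<=t+b//2<400 and 0<=l+a//2<640 else None
            print(n,q,round(d["conf"],2),(l,t,a,b),c)
E
```

```text
pics
station.py
0.0187 {'clock': 0.0, 'joint_pos': array([-1.0033,  0.0408,  0.0838, -0.0005, -1.6155, -0.3337]), 'qd': array([-0.0007, -0.0003, -0.001 , -0.0002,  0.0006,  0.0009]), 'joint_efforts': array([ -0.001 , -36.8202,  34.7408,   6.9323,  -0.0055,  -0.    ]), 'eef_pos': array([ 0.139 , -0.5833,  0.2303]), 'orientation': array([ 0.3664, -3.1198, -0.0028]), 'wrist_force': array([-0.2186,  0.0395, -0.2593]), 'moment': array([ 0.0179,  0.0095, -0.0138]), 'grip_force': 0.0, 'grip_width': 0.08555841965651206}
top block 0.68 (194, 234, 16, 13) [0.4532 0.3579 0.0045]
top fixture 0.98 (317, 207, 66, 50) [ 0.5113 -0.1228  0.048 ]
top lever 0.54 (342, 220, 45, 18) [ 0.5251 -0.1673  0.0435]
top grip 0.55 (342, 220, 44, 18) [ 0.5251 -0.1673  0.0435]
top collar 0.66 (243, 231, 10, 16) [ 0.4689  0.2089 -0.0027]
top bracket 0.72 (219, 192, 18, 19) [0.5894 0.2886 0.0087]
top spigot 0.59 (346, 260, 10, 11) [ 0.4076 -0.1317  0.0548]
top jar 0.84 (172, 180, 21, 17) [0.6068 0.4225 0.0755]
top jar 0.73 (441, 248, 37, 46) [ 0.4176 -0.4809  0.0153]
side block 0.86 (279, 316, 23, 32) [0.4462 0.3594 0.0502]
side fixture 0.82 (319, 162, 54, 66) [ 0.528  -0.109   0.0442]
side lever 0.65 (339, 167, 29, 34) [ 0.5495 -0.2145 -0.0028]
side grip 0.49 (341, 162, 22, 41) [ 0.5561 -0.2204 -0.001 ]
side collar 0.58 (319, 164, 56, 71) [ 0.5206 -0.1015  0.0363]
side bracket 0.72 (249, 277, 26, 24) [0.5868 0.2771 0.0058]
side spigot 0.76 (373, 196, 18, 20) [ 0.4103 -0.1174  0.0423]
side spigot 0.74 (341, 160, 25, 40) [ 0.5571 -0.2308 -0.0004]
side jar 0.6 (189, 306, 37, 40) [0.6091 0.4432 0.0752]
```

Run:
```python
from h import *
ims=[]
for n,(l,t,a,b) in(("top",(150,165,250,120)),("side",(170,140,240,220))):
    f=np.load(n+"0.npz")["f"][t:t+b,l:l+a,::-1]
    ims.append(f)
a=cv2.resize(ims[0],(790,379),interpolation=cv2.INTER_CUBIC)
cv2.imwrite("pics/t1.png",a); cv2.imwrite("pics/s1.png",cv2.resize(ims[1],(640,587),interpolation=cv2.INTER_CUBIC))
```

```text
(no output)
```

View pics/t1.png

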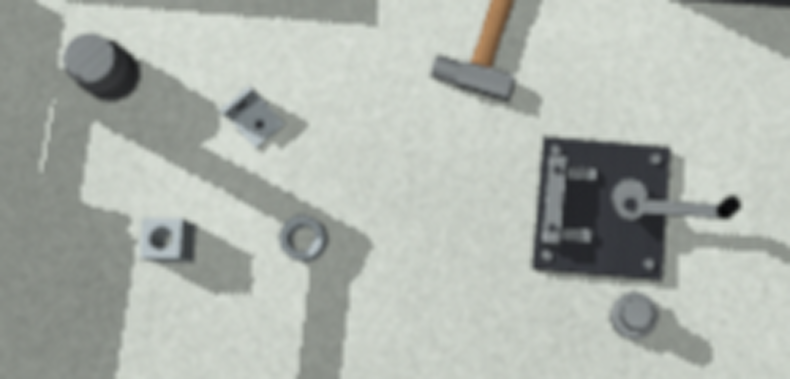

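View pics/s1.png

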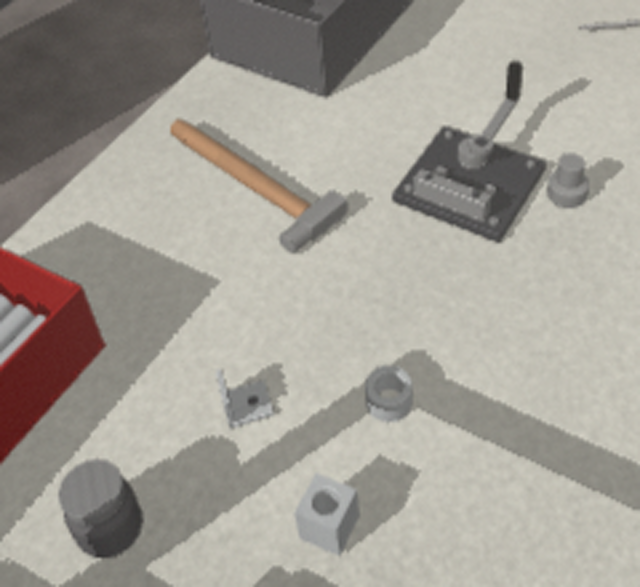

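The top view has the fixture at crop right (600,210), with the fence to image-left (world +y) and the lever arm pointing right. The bored block is at crop (165,240), the spigot at (635,315), and the nest is empty. Next I'll measure the poses.

Run:
```python
from h import *
np.set_printoptions(precision=4,suppress=True)
def onplane(uv,d,z):
    R=cv2.Rodrigues(d["r"])[0]; t=d["t"].ravel(); C=-R.T@t
    n=cv2.undistortPoints(np.array(uv,float).reshape(-1,1,2),d["K"],None)[:,0]
    r=np.c_[n,np.ones(len(n))]@R
    return (C+r*((z-C[2])/r[:,2])[:,None])[:,:2]
d=np.load("top0.npz"); w=d["w"]; f=d["f"]; g=f.max(-1).astype(int)
print("cam",-cv2.Rodrigues(d["r"])[0].T@d["t"].ravel())
def reg(x0,x1,y0,y1): return (w[...,0]>x0)&(w[...,0]<x1)&(w[...,1]>y0)&(w[...,1]<y1)
def rect(m,z,n,close=0):
    m=m.astype(np.uint8)
    if close: m=cv2.morphologyEx(m,cv2.MORPH_CLOSE,np.ones((close,close)))
    k,lab,st,_=cv2.connectedComponentsWithStats(m); i=1+st[1:,4].argmax()
    v,u=np.where(lab==i); P=onplane(np.c_[u,v],d,z)
    r=cv2.minAreaRect((P*1000).astype(np.float32)); print(n,r,"mean",P.mean(0)*1000,len(P)); return r
m=reg(.40,.62,-.22,.0)
# plate: depth between .008 and .06, or dark
rect(m&(w[...,2]>.008)&(w[...,2]<.025),.015,"plate depth",9)
rect(m&(g<75)&(reg(.42,.62,-.195,0)),.015,"plate dark",9)
rect(m&reg(.46,.58,-.1,0)&(w[...,2]>.035),.045,"fence")
rect(reg(.40,.50,.31,.41)&(w[...,2]>.04),.05,"block depth",9)
rect(reg(.46,.60,-.26,-.18)&(g<70)&(w[...,2]>.055),.098,"post")
rect(reg(.46,.60,-.26,-.14)&(w[...,2]>.065),.098,"post depth")
b=reg(.40,.50,.31,.41)&(w[...,2]>.04); print("g of block top",np.percentile(g[b],[5,50,95]))
d=np.load("side0.npz"); w=d["w"]; f=d["f"]; g=f.max(-1).astype(int)
print("cam",-cv2.Rodrigues(d["r"])[0].T@d["t"].ravel())
rect(reg(.40,.50,.31,.41)&(w[...,2]>.047),.05,"block depth",9)
P=w[reg(.46,.60,-.27,-.13)&(w[...,2]>.07)]; print("post side",P.mean(0),len(P))
rect(reg(.46,.58,-.1,-.03)&(w[...,2]>.041),.045,"fence")
rect(reg(.40,.62,-.22,.0)&(g<75),.015,"plate dark",9)
```

```text
cam [ 0.3468 -0.0393  1.2215]
plate depth ((494.8897705078125, -93.23699951171875), (134.57630920410156, 186.3572540283203), 89.44940948486328) mean [507.6755 -97.5223] 1937
plate dark ((518.30224609375, -92.87903594970703), (129.47198486328125, 135.5379638671875), 89.57653045654297) mean [517.4686 -92.6458] 1615
fence ((517.248291015625, -43.57946014404297), (17.796794891357422, 88.71047973632812), 89.6470718383789) mean [516.8882 -43.606 ] 157
block depth ((447.53106689453125, 344.8333740234375), (41.18137741088867, 42.69749450683594), 4.4583611488342285) mean [448.357  344.6322] 179
post ((516.0515747070312, -210.30621337890625), (10.65627670288086, 19.853153228759766), 48.6266975402832) mean [ 516.0398 -210.3044] 28
post depth ((516.3057250976562, -213.3562774658203), (14.918941497802734, 19.889984130859375), 48.594451904296875) mean [ 516.8825 -213.4075] 36
g of block top [ 77.7 182.  198. ]
cam [0.1977 0.6528 0.8397]
block depth ((448.44830322265625, 348.4859313964844), (40.162872314453125, 42.212425231933594), 4.4566755294799805) mean [448.0513 348.4926] 310
post side [ 0.5177 -0.2102  0.0862] 50
fence ((518.8300170898438, -40.33427047729492), (22.710134506225586, 89.52847290039062), 88.31226348876953) mean [518.1364 -40.4995] 151
plate dark ((484.8834228515625, -79.35310363769531), (58.544349670410156, 118.54656219482422), 58.20928955078125) mean [479.6991 -72.3854] 169
```

Run:
```python
from h import *
def rectify(d,z,cx,cy,h=.13,s=2000):
    R=cv2.Rodrigues(d["r"])[0]; t=d["t"].ravel(); K=d["K"]
    n=int(2*h*s)
    # out col-> world y decreasing, row -> x decreasing
    c=np.array([[h*0+cx-h,cy-h],[cx-h,cy+h],[cx+h,cy-h],[cx+h,cy+h]])
    W=np.c_[c,np.full(4,z)]; q=(W@R.T+t)@K.T; q=q[:,:2]/q[:,2:]
    o=np.c_[(cy+h-c[:,1])*s,(cx+h-c[:,0])*s]
    H=cv2.getPerspectiveTransform(q.astype(np.float32),o.astype(np.float32))
    return cv2.warpPerspective(d["f"][:,:,::-1].copy(),H,(n,n),flags=cv2.INTER_CUBIC)
T=np.load("top0.npz");S=np.load("side0.npz")
A=[rectify(T,.015,.518,-.11,.095),rectify(T,.045,.518,-.11,.095),]
B=[rectify(T,.05,.448,.347,.04,3000),rectify(S,.05,.448,.347,.04,3000),rectify(S,.045,.518,-.08,.06)]
for n,i in zip("abc",B):pass
for im in A+B:
    k=im.shape[0]; im[k//2,::4]=(0,0,255); im[::4,k//2]=(0,0,255)
C=np.zeros((622,762,3),np.uint8); C[:380,:380]=A[0]; C[:380,380:760]=A[1]
x=0
for i in B: C[381:381+i.shape[0],x:x+i.shape[1]]=i; x+=i.shape[1]+1
cv2.imwrite("pics/rect.png",C[:600])
# subpixel yaw/pos: minimise plate-mask mismatch
g=cv2.cvtColor(A[0],cv2.COLOR_BGR2GRAY)
def edgefit(im,cx,cy,h,s,halfx,halfy,x0,y0,skip=.7):
    # fit rectangle by max mean gradient along outline
    g=cv2.GaussianBlur(cv2.cvtColor(im,cv2.COLOR_BGR2GRAY).astype(np.float32),(0,0),2)
    gx,gy=cv2.Sobel(g,5,1,0),cv2.Sobel(g,5,0,1); best=[]
    u=np.linspace(-skip,skip,60)
    P=np.r_[np.c_[u*halfx,0*u+halfy],np.c_[u*halfx,0*u-halfy],np.c_[0*u+halfx,u*halfy],np.c_[0*u-halfx,u*halfy]]
    N=np.r_[np.c_[0*u,0*u+1],np.c_[0*u,0*u-1],np.c_[0*u+1,0*u],np.c_[0*u-1,0*u]]
    from scipy.optimize import minimize
    def f(p):
        c,sn=np.cos(p[2]),np.sin(p[2]); Rm=np.array([[c,-sn],[sn,c]])
        W=P@Rm.T+p[:2]/1000; n=N@Rm.T
        uu=((cy+h-W[:,1])*s).astype(np.float32)[None]; vv=((cx+h-W[:,0])*s).astype(np.float32)[None]
        a=cv2.remap(gx,uu,vv,1)[0]; b=cv2.remap(gy,uu,vv,1)[0]
        return -abs((-a*n[:,1]-b*n[:,0]).reshape(4,-1).mean(1)).sum()
    r=min((minimize(f,[x0+dx,y0+dy,t],method="Nelder-Mead",options=dict(initial_simplex=np.array([[x0+dx,y0+dy,t],[x0+dx+3,y0+dy,t],[x0+dx,y0+dy+3,t],[x0+dx,y0+dy,t+.05]]))) for dx in(-3,0,3) for dy in(-3,0,3) for t in(-.1,0,.1)),key=lambda r:r.fun)
    return r.x,r.fun
T2=lambda d,z,cx,cy,h,s:rectify(d,z,cx,cy,h,s)
print("plate T",edgefit(T2(T,.015,.518,-.11,.11,2000),.518,-.11,.11,2000,.07,.0675,518,-93))
print("fence T",edgefit(T2(T,.045,.518,-.11,.11,2000),.518,-.11,.11,2000,.045,.009,518,-43))
print("plate S",edgefit(T2(S,.015,.518,-.11,.11,2000),.518,-.11,.11,2000,.07,.0675,518,-93))
print("fence S",edgefit(T2(S,.045,.518,-.11,.11,2000),.518,-.11,.11,2000,.045,.009,518,-43))
print("block T",edgefit(T2(T,.05,.448,.347,.04,3000),.448,.347,.04,3000,.02,.02,448,345))
print("block S",edgefit(T2(S,.05,.448,.347,.04,3000),.448,.347,.04,3000,.02,.02,448,348))
```

```text
plate T (array([ 5.18627218e+02, -9.26758615e+01, -7.15212071e-03]), np.float64(-273.97597607012915))
fence T (array([ 5.19595246e+02, -4.24635549e+01, -2.46726213e-02]), np.float64(-191.18386839900367))
plate S (array([ 5.16867606e+02, -8.12127457e+01, -9.77746417e-03]), np.float64(-190.63381233825638))
fence S (array([ 5.19060750e+02, -4.06467937e+01, -1.47957056e-02]), np.float64(-139.77643259924534))
block T (array([4.49432660e+02, 3.46967720e+02, 9.15683107e-02]), np.float64(-102.97655873112825))
block S (array([4.48734225e+02, 3.48003623e+02, 8.83036151e-02]), np.float64(-80.8441423556817))
```

View pics/rect.png

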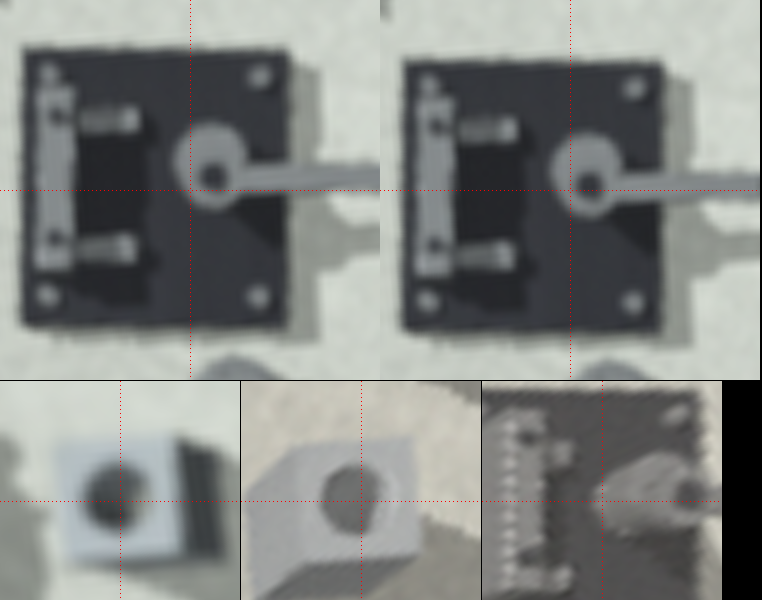

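```bash
cat >> h.py <<'E'
from scipy.spatial.transform import Rotation as Ro
O=np.array([.5188,-.0738]); YAW=-.012
def fx(x,y): 
    c,s=np.cos(YAW),np.sin(YAW); return O+np.array([c*x-s*y,s*x+c*y])
def down(phi):
    "tool down, tool y at world angle phi (mod pi), best joint 6"
    y=np.array([np.cos(phi),np.sin(phi),0]); z=np.array([0,0,-1.]); return Ro.from_matrix(np.c_[np.cross(y,z),y,z]).as_rotvec()
def P(xy,z): return np.r_[xy,z]
E
python3 - <<'E'
from h import *
np.set_printoptions(precision=3,suppress=True)
b=np.array([.4491,.3475])
for k in(0,np.pi):
    print(k,arm.inverse_kinematics(P(b,.15),down(.09+k)),arm.inverse_kinematics(P(fx(0,0),.15),down(YAW+k)))
    # push orientations: tool x tangential => tool y radial
    for th in(0,.8,1.57): 
        a=YAW-np.pi/2+th; print("  push",th,arm.inverse_kinematics(P(fx(95*.001*np.sin(th),-.045-.095*np.cos(th)),.06),down(a+k)))
E
```

```text
0 [ 1.012 -0.039 -0.142  0.    -1.468  2.22 ] [ 0.243 -0.159 -0.253  0.    -1.476  2.887]
  push 0 [-0.033 -0.019 -0.289  0.    -1.301  1.592]
  push 0.8 [ 0.018  0.125 -0.139  0.    -1.307  2.34 ]
  push 1.57 None
3.141592653589793 [ 1.012 -0.039 -0.142  0.    -1.468 -0.922] [ 0.243 -0.159 -0.253  0.    -1.476 -0.255]
  push 0 [-0.033 -0.019 -0.289  0.    -1.301 -1.55 ]
  push 0.8 [ 0.018  0.125 -0.139  0.    -1.307 -0.801]
  push 1.57 [ 0.127  0.152 -0.109  0.    -1.31  -0.139]
```

Run:
```python
from h import *
np.set_printoptions(precision=4,suppress=True)
b=np.array([.4491,.3475]); ob=down(.09+np.pi); on=down(YAW+np.pi)
arm.goto(P(b,.15),ob)
arm.move_straight(P(b,.0165),.1,f_stop=10)
print(arm.state()["eef_pos"])
arm.grasp(50); s=arm.state(); print(s["clock"],s["grip_width"],s["grip_force"],s["eef_pos"],s["wrist_force"])
arm.move_straight(P(b,.16),.12)
n=fx(0,-.0005)
arm.goto(P(n,.16),on); arm.move_straight(P(n,.065),.12)
s=arm.state(); print(s["clock"],s["grip_width"],s["eef_pos"],s["wrist_force"])
for c in("top","side"):
    p=arm.grab_frame(c); save(p,c+"1.png",(290,190,120,90) if c=="top" else (300,140,120,110),5)
    np.savez(c+"1.npz",w=cloud(p),f=p["frame"],K=p["K"],r=p["rvec"],t=p["tvec"])
a=cv2.imread("pics/top1.png");b=cv2.imread("pics/side1.png")
cv2.imwrite("pics/h1.png",np.hstack([cv2.resize(a,(420,315)),cv2.resize(b,(344,315))]))
```

```text
[0.4494 0.3479 0.0173]
6.3 0.03969437403232777 51.152204275131226 [0.4492 0.3477 0.0168] [-0.5033  0.0667  1.758 ]
10.1667 0.03902451320502462 [ 0.5194 -0.0743  0.066 ] [-0.1715  0.0596 -2.258 ]
```

View pics/h1.png

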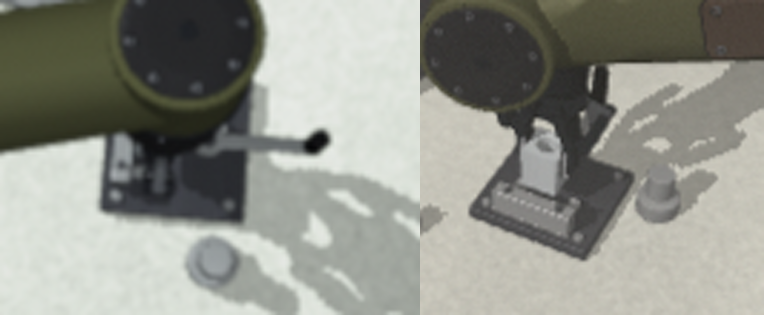

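Run:
```python
from h import *
np.set_printoptions(precision=4,suppress=True)
d=np.load("side1.npz");w=d["w"];g=d["f"].max(-1).astype(int)
m=(abs(w[...,0]-.519)<.035)&(abs(w[...,1]+.054)<.012)&(w[...,2]>.055)&(w[...,2]<.094)&(g>110)
p=w[m]; print(len(p),np.median(p,0),np.percentile(p[:,0],[2,98]),np.polyfit(p[:,0],p[:,1],1)[0])
for k in ("side0.npz","side1.npz"):
    d=np.load(k);w=d["w"]
    f=(abs(w[...,0]-.519)<.04)&(abs(w[...,1]+.033)<.008)&(w[...,2]>.02)&(w[...,2]<.042); p=w[f]; print("fence outer face",len(p),np.median(p,0))
    p=w[(abs(w[...,0]-.519)<.06)&(abs(w[...,1]+.040)<.02)&(abs(w[...,2]-.0445)<.004)]; print("fence top",len(p),np.median(p,0),np.percentile(p[:,:2],[2,98],axis=0))
d=np.load("side0.npz");w=d["w"]
p=w[(abs(w[...,0]-.448)<.016)&(abs(w[...,1]-.368)<.01)&(w[...,2]>.008)&(w[...,2]<.042)]; print("block face at start",len(p),np.median(p,0))
```

```text
131 [ 0.518  -0.0545  0.0747] [0.4946 0.5446] 0.0061109179541149715
fence outer face 112 [ 0.5186 -0.034   0.0311]
fence top 152 [ 0.5172 -0.0401  0.0448] [[ 0.4756 -0.0518]
 [ 0.5629 -0.0319]]
fence outer face 120 [ 0.5169 -0.0338  0.0313]
fence top 146 [ 0.5172 -0.0398  0.0449] [[ 0.4755 -0.0518]
 [ 0.5614 -0.0321]]
block face at start 73 [0.4479 0.3676 0.0259]
```

Run:
```python
from h import *
np.set_printoptions(precision=4,suppress=True)
n=fx(0,-.0015)
arm.move_straight(P(n,.045),.06); 
r=arm.move_straight(P(n,.0285),.015,f_stop=4)
s=arm.state(); print(r,s["clock"],s["eef_pos"],s["wrist_force"],s["moment"])
```

```text
True 11.5833 [ 0.5189 -0.0754  0.0318] [ 0.7054 -0.8828  4.2913] [-0.0041 -0.3256 -0.0136]
```

Run:
```python
from h import *
np.set_printoptions(precision=4,suppress=True)
arm.ungrasp(); arm.hold(.4)
p=arm.state()["eef_pos"]; arm.move_straight(P(p[:2],.16),.1)
arm.grasp(40)
th=.0; a=YAW-np.pi/2+np.pi
st=fx(-.055,-.140); arm.goto(P(st,.16),down(a))
s=arm.state(); print(s["clock"],s["eef_pos"],s["wrist_force"],s["grip_width"])
for c in("top","side"):
    p=arm.grab_frame(c); np.savez(c+"2.npz",w=cloud(p),f=p["frame"],K=p["K"],r=p["rvec"],t=p["tvec"]); save(p,c+"2.png",(290,190,120,90) if c=="top" else (300,140,120,110),5)
w=np.load("side2.npz")["w"]
q=w[(abs(w[...,0]-.519)<.03)&(abs(w[...,1]+.074)<.03)&(w[...,2]>.06)&(w[...,2]<.07)]; print("top",len(q),q.mean(0),np.percentile(q,[2,98],axis=0))
q=w[(abs(w[...,0]-.519)<.03)&(abs(w[...,1]+.054)<.008)&(w[...,2]>.048)&(w[...,2]<.061)]; print("face",len(q),np.median(q,0),np.polyfit(q[:,0],q[:,1],1)[0])
a=cv2.imread("pics/top2.png");b=cv2.imread("pics/side2.png")
cv2.imwrite("pics/h2.png",np.hstack([cv2.resize(a,(420,315)),cv2.resize(b,(344,315))]))
```

```text
15.8917 [ 0.4623 -0.2129  0.16  ] [ 0.0202  0.5991 -0.6139] 0.00015853953674277929
top 119 [ 0.5185 -0.0733  0.0645] [[ 0.4988 -0.0944  0.0601]
 [ 0.539  -0.0539  0.0678]]
face 37 [ 0.5186 -0.0555  0.0547] -0.012742764008919188
```

View pics/h2.png

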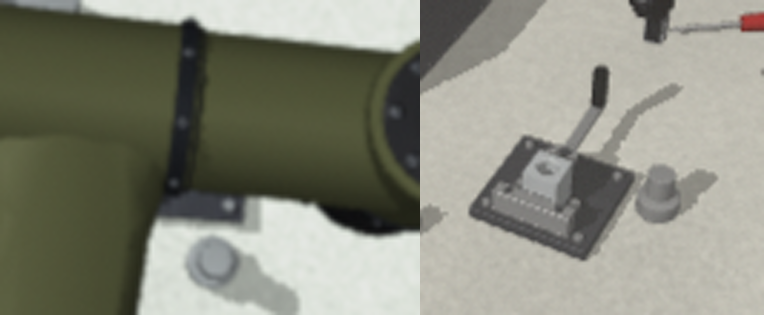

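```bash
cat >> h.py <<'E'
PIV=np.array([0,-.045]); D=.0200
def tool(th,d):
    r=np.array([np.sin(th),-np.cos(th)]); t=np.array([np.cos(th),np.sin(th)])
    return P(fx(*(PIV+.095*r-d*t)),.064), down(YAW-np.pi/2+th+np.pi)
def ft(th):
    a=YAW+th; f=arm.state()["wrist_force"]; return -(f[0]*np.cos(a)+f[1]*np.sin(a)), -(f[0]*np.sin(a)-f[1]*np.cos(a))
E
python3 - <<'E'
from h import *
np.set_printoptions(precision=4,suppress=True)
arm.move_straight(P(arm.state()["eef_pos"][:2],.064),.1,f_stop=10)
print("base",ft(0))
r=arm.move_straight(tool(0,.010)[0],.03,f_stop=1.8)
s=arm.state(); print(r,s["clock"],s["eef_pos"],ft(0))
R=np.array([[np.cos(YAW),-np.sin(YAW)],[np.sin(YAW),np.cos(YAW)]]); print("fixture xy",(s["eef_pos"][:2]-O)@R)
E
```

```text
base (np.float64(-0.34348384393085285), np.float64(-0.4497404968612847))
True 18.25 [ 0.5    -0.2134  0.0633] (np.float64(-0.3436983308905525), np.float64(0.4850289550362963))
fixture xy [-0.0171 -0.1398]
```

Run:
```python
from h import *
np.set_printoptions(precision=2,suppress=True)
for th in np.arange(.08,1.41,.09):
    p,o=tool(th,D); r=arm.move_straight(p,.03,attitude=o,f_stop=9)
    f=ft(th); print(round(th,2),r,np.array(f),round(arm.state()["clock"],2))
    if r or abs(f[0])>14: break
```

```text
0.08 False [2.88 0.64] 18.58
0.17 False [3.35 0.21] 19.02
0.26 False [2.4  0.54] 19.47
0.35 False [ 3.27 -0.22] 19.91
0.44 False [ 2.65 -0.1 ] 20.35
0.53 False [2.48 0.66] 20.79
0.62 False [3.01 0.51] 21.23
0.71 False [ 2.65 -1.06] 21.68
0.8 False [ 4.13 -0.52] 22.12
0.89 False [ 3.53 -1.  ] 22.56
0.98 False [ 3.63 -0.75] 23.0
1.07 False [3.28 0.44] 23.44
1.16 False [ 3.58 -0.14] 23.88
1.25 False [4.53 1.3 ] 24.32
1.34 False [3.9  0.48] 24.77
```

Run:
```python
from h import *
np.set_printoptions(precision=2,suppress=True)
for th in (1.40,1.46):
    p,o=tool(th,D); r=arm.move_straight(p,.02,attitude=o,f_stop=7); print(th,r,np.array(ft(th)))
d=D; th=1.46; f=0
while f<13.2 and d>.005 and arm.state()["clock"]<50:
    if th<1.571: th=min(th+.006,1.571)
    else: d-=.0002 if f>9 else .0004
    p,o=tool(th,d); arm.move_straight(p,.01,attitude=o,f_stop=6)
    arm.hold(.05); f=np.mean([(arm.hold(.02),ft(th)[0])[1] for _ in range(3)])
    print(round(th,3),round(d*1000,1),round(f,2),end="; ")
arm.hold(.6); s=arm.state(); print("\n",np.array(ft(th)),s["clock"],s["eef_pos"])
```

```text
1.4 False [4.73 1.28]
1.46 False [4.76 1.8 ]
1.466 20.0 4.52; 1.472 20.0 4.37; 1.478 20.0 4.57; 1.484 20.0 5.23; 1.49 20.0 3.97; 1.496 20.0 4.76; 1.502 20.0 4.72; 1.508 20.0 4.35; 1.514 20.0 4.54; 1.52 20.0 4.72; 1.526 20.0 4.14; 1.532 20.0 4.78; 1.538 20.0 5.0; 1.544 20.0 4.89; 1.55 20.0 4.58; 1.556 20.0 4.73; 1.562 20.0 4.45; 1.568 20.0 4.62; 1.571 20.0 4.45; 1.571 19.6 6.2; 1.571 19.2 7.42; 1.571 18.8 8.56; 1.571 18.4 10.56; 1.571 18.2 11.01; 1.571 18.0 11.83; 1.571 17.8 12.06; 1.571 17.6 13.14; 1.571 17.4 13.34; 
 [13.16  0.39] 36.05 [ 0.61 -0.14  0.06]
```

Run:
```python
from h import *
np.set_printoptions(precision=4,suppress=True)
p,o=tool(1.571,.055); arm.move_straight(p,.05,attitude=o); p[2]=.16; arm.move_straight(p,.12)
arm.goto_joints([-1.003,.04,.085,0,-1.615,-.334])
for c in("top","side"):
    p=arm.grab_frame(c); np.savez(c+"3.npz",w=cloud(p),f=p["frame"]); save(p,c+"3.png",(290,190,120,90) if c=="top" else (300,140,120,110),5)
w=np.load("side3.npz")["w"]
q=w[(abs(w[...,0]-.519)<.03)&(abs(w[...,1]+.074)<.03)&(w[...,2]>.06)&(w[...,2]<.07)]; print("top",len(q),q.mean(0))
q=w[(abs(w[...,0]-.519)<.03)&(abs(w[...,1]+.054)<.008)&(w[...,2]>.048)&(w[...,2]<.061)]; print("face",len(q),np.median(q,0),np.polyfit(q[:,0],q[:,1],1)[0])
q=w[(abs(w[...,0]-.614)<.04)&(abs(w[...,1]+.118)<.04)&(w[...,2]>.07)&(w[...,2]<.11)]; print("post",len(q),q.mean(0),"expect",fx(.095,-.045),arm.state()["clock"])
a=cv2.imread("pics/top3.png");b=cv2.imread("pics/side3.png")
cv2.imwrite("pics/h3.png",np.hstack([cv2.resize(a,(420,315)),cv2.resize(b,(344,315))]))
```

```text
top 116 [ 0.5178 -0.0698  0.0643]
face 40 [ 0.5182 -0.052   0.0547] 0.025878013272054103
post 53 [ 0.6114 -0.1159  0.0879] expect [ 0.6133 -0.1199] 40.25
```

View pics/h3.png

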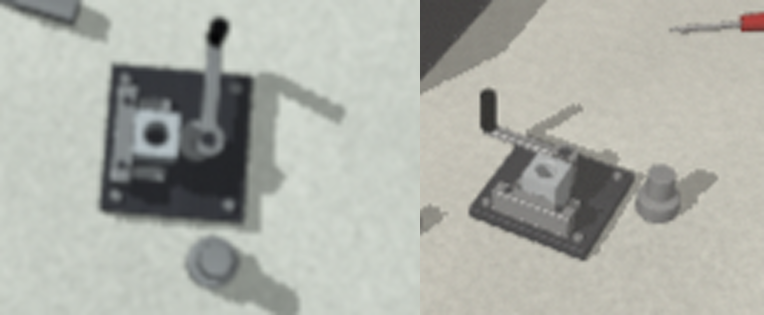

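The picture shows the lever turned to fixture +x (post at about (218,30)). The block is flush with the fence: its face is at y = -0.052, and the fence's inner face is at -0.0519. The bystanders have not moved and the hand is clear, so I'm handing in.

```bash
python3 -c "
from h import *
print(arm.job_done())"
```

```text
the job is handed in; nothing more can be done
None
```

I set the block in the nest and released it with the lever open, then pushed the lever to its end stop, leaned on it with about 13 N, withdrew the hand and handed in the job; the last pictures show the block flush with the fence and the lever locked, but no verdict came back.

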